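# Press the lid onto the salon jar

## Robot

A 6-joint arm with a two-finger parallel gripper is mounted at the origin on a cart in front of the work surface, level with it; the furniture and walls round the work are solid. World frame = base frame: x ahead of the robot, y to its left, z up, the work surface at z = 0. Lengths are in m, angles in rad, forces in N, time in s.
With the tool pointing down it reaches from about 0.35 to 0.8 m from the base axis. Payload 7.3 kg.
Tool frame: the origin (TCP) lies between the finger pads; the fingertips stand 25 mm ahead of it and the grasp point (between the pads) lies 6 mm ahead of it (r.tip_extent is the distance from the TCP to the fingertips, in m); z points along the fingers, y is the direction in which the jaws open and shut (so a half turn about z gives the same grasp; the last joint's range is limited). The gripper opens to 85 mm and grips with 20 to 120 N. Pads are 22 mm wide; open, the fingers measure 114 mm over their backs; the gripper's body (76 mm by 85 mm) begins 54 mm behind the grasp point. The pads swing forward as they close: fully open they stand 13 mm farther back than shut.
Start: joints at [-1.342, 0.342, 1.524, -0, 1.275, -0.146], TCP at [0.192, -0.489, 0.256] pointing down, gripper open.
Joint ranges: [-2.53, 2.53], [-0.77, 2.02], [0.04, 2.7], [-1, 4.14], [0.28, 2.66], [-3.11, 3.11]. Speed limits (rad/s): [2.57, 2.57, 3.14, 3.14, 3.14, 3.14].

## Interface

Orientations are given as a unit quaternion [x, y, z, w].
In Python, from workcell import r, command_gripper, optics gives the robot as it stands. The module is installed in compiled form; this text tells all that it offers. Calls block until the motion is done:
- r.reach(position, orientation): joint-space move of the TCP to a pose.
- r.move_straight(position, orientation=None, speed=0.15, max_force=None): straight line of the TCP; orientation=None keeps the orientation; speed is the mean speed in m/s. With max_force (N) it stops when the force on the tool has changed by that much, and returns True; else False.
- r.movej(angles): joint-space move.
- command_gripper(opening, force=None): finger opening in m; force is the grip in N (None keeps the last); returns when the fingers have stopped.
- r.hold(seconds).
- r.solve_ik(position, orientation): joint angles nearest the present ones, or None.
- r.read_state(): the state.
- optics.get_image(name): name is "scene" or "top" or "wrist"; returns (picture, depth): 420x560x3 uint8, red, green, blue; 420x560 float32, m along the optical axis (not along the pixel's ray), 0 where there is no reading.
- optics.camera_model(name): a dict with "K" (3x3 intrinsics, pixels), "R" (3x3) and "t" (3): a world point X has camera coordinates R X + t; the wrist camera has in their place "tool_from_camera" (4x4, takes a point from camera to tool coordinates, whose origin is the TCP and whose axes are the flange's). Camera axes: x right, y down, z forward; pixel columns grow to the right and rows downward; lengths in m; the calibration is good to about 2 mm. A picture is of the moment at which its call begins: read the wrist's pose just before it. camera_model takes no time and is no camera call.
A pose or a line that the arm cannot do raises r.PlanningError and nothing moves.
- r.finish_job(): hands the job in, once; it reports no verdict.
The state is a dict: "time_s": time; "joint_positions": joint angles; "dq": joint speeds; "tau": joint torques, N m; "eef_pos": TCP position; "eef_rot": TCP orientation; "contact_force": force on the tool from outside, world axes, zero at the start; "torque": the same for the moment, N m; "grip_width": finger opening in m.
Only numpy, scipy, OpenCV 4.12 (cv2) and the standard library are available. Lean on these libraries where they do the work, as an engineer would, in place of code of your own. Each camera call takes 0.05 s, during which the arm holds its last target.

## Task

The jar whose lid still stands proud has to be closed: stand it in the round nest of the lever press and pull the lever down until the lid is fully home. Ease the lever back up to rest slowly, keeping hold of it so that its spring does not fling it back. Then stand the closed jar upright in the steel tray next to the jar that is already closed there, leaving the other things on the table undisturbed.

Things in the scene. Friction and masses are not known exactly. Their poses are not given: they have to be found in the camera images.
- press: bench lever press, fixed to the table; grey base plate 235 x 104 mm, its top 20 mm above the table, with a grey column at the back. Origin on the table under the middle of the round nest; +x of its frame points to the column, -x to the front, z up. The base plate reaches from x -80 to +155 mm, the column from x +85 to +125 mm, top at 120 mm. The lever turns in its x-z plane
- press_nest (a point): middle of the nest's floor, on top of the base plate (20 mm above the table): a steel ring 4 mm high and 65 mm across inside, with room for a 60 mm jar. With the lever up, the space above the nest is open; the lever then stands 105 mm behind it
- lever_hinge (a point): hinge axis of the lever (along the press's y), at the column's head, x +105 mm and 100 mm above the table. A ring-shaped magnifier lamp hangs high above the bottles behind the press, to its right: keep the wrist clear of it
- lever_grip (a point): middle of the black grip sleeve at the lever's end: a bar along the press's y, 24 mm thick and 86 mm long, 205 mm from the hinge axis, held between two flat side arms 100 mm apart inside. The sleeve turns freely on its bar, so it can be held by fingers that keep pointing down through the whole stroke. With the lever up it is about 304 mm above the table, pulled down 100 mm
- lever (a joint): angle of the lever: 0 = raised, at rest, just past upright; grows as the grip is pulled forward (press -x) and down; 1.66 = down at its stop, side arms level. A spring pushes it back up to 0; about 15 N at the grip are needed to press a lid. A steel pad with a rubber face, 48 mm across, hangs 105 mm from the hinge and comes down flat over the nest
- jar: the jar to close: white, 60 mm across, body 44 mm high, with a ribbed black lid 56 mm across that stands 8 mm proud above the body, showing the grey neck (70 mm high overall; 62 mm once closed). Origin at the middle of its underside, z up
- lid (a joint): how far the jar's press-on lid has gone down (m): 0 = 8 mm proud, 0.008 = home on the body. It takes about 20 N and stays where it is pressed
- tray: open stainless steel tray, 116 x 190 mm at the rim, floor 2 mm thick, walls 20 mm high and 2 mm thick, loose. Origin under its middle at table height; its y axis runs along the long side. The closed jar stands at y about -45 mm of it, the other half (y about +45 mm) is free
- closed_jar: a like jar that is closed already (60 mm across, 62 mm high, lid home), standing in the tray. Origin at the middle of its underside
- cream_pot: bystander: round white cream jar with grey lid, 63 mm across, 45 mm high
- mask_jar: bystander: round black jar, 69 mm across, 55 mm high
- beaker: bystander: clear beaker, 46 mm across, 57 mm high
- tweezers: bystander: steel tweezers lying flat at the front of the table, 115 mm long
Things that resemble listed ones, but are neither listed nor needed, are in the scene too. What is shaped like the jar but purple or yellow is not meant.

How it is judged:
On the way, in this order (a step that is already met when the one before it is completed fails the run):
1. the jar stands in the press's nest with its lid still proud and the lever up (horizontal distance between jar and press_nest below 0.008 m and z of jar in the frame of press_nest below 0.004 m and angle between jar's own z axis and vertical below 0.1 rad and value of joint lid below 0.003 m and value of joint lever below 0.3 rad), for 0.2 s.
2. the lever is pulled down to the end of its stroke, its pad on the lid, and the lid is home (horizontal distance between jar and press_nest below 0.008 m and z of jar in the frame of press_nest below 0.004 m and angle between jar's own z axis and vertical below 0.1 rad and value of joint lever above 1.6 rad and value of joint lid above 0.0065 m), for 0.1 s.
3. the lever is back up at rest, the jar still in the nest (horizontal distance between jar and press_nest below 0.008 m and z of jar in the frame of press_nest below 0.004 m and angle between jar's own z axis and vertical below 0.1 rad and value of joint lever below 0.08 rad), for 0.2 s.
At the end, for the whole second after the job is handed in: The jar stands upright and at rest on the floor of the tray, its lid home (within 1.5 mm), beside the jar that was closed before, which also stands upright there; the lever is up at rest (within 0.08 rad) (x of jar in the frame of tray between -0.032 and 0.032 m and y of jar in the frame of tray between -0.068 and 0.068 m and z of each of jar, closed_jar in the frame of tray below 0.007 m and angle between each of jar, closed_jar's own z axis and vertical below 0.1 rad and x of closed_jar in the frame of tray between -0.032 and 0.032 m and y of closed_jar in the frame of tray between -0.068 and 0.068 m and value of joint lid above 0.0065 m and value of joint lever below 0.08 rad and linear speed of jar below 0.02 m/s); the robot touches nothing.
It fails at once if the lever's spring flings it back (faster than 2 rad/s upward) (velocity of joint lever below -2 rad/s).
It fails at once if a jar is tipped over (angle between any of jar, closed_jar's own z axis and vertical above 0.6 rad).
It fails at once if a bystander is shifted by more than 40 mm (distance of any of cream_pot, beaker, mask_jar, tweezers from where it was at the start of the episode above 0.04 m).
It also fails if it takes over 72 s, if anything falls off the work surface, if the arm or the gripper's body presses on something with over 40 N, if the wrist force passes 120 N, or if a joint passes its speed limit or range.

## Working session

There is one attempt and no reset: what is moved stays moved. The work goes in short steps, each a Python script; the robot and the scene stay as the last script left them, time stands still between calls to the robot, and variables do not carry over. Pictures are saved under pics/ and viewed, and the job is handed in when it is done.

```bash
mkdir -p pics
cat > h.py <<'E'
import numpy as np, cv2
from workcell import r, command_gripper, optics
from scipy.spatial.transform import Rotation as Ro
def snap(name,tag):
    st=r.read_state(); im,d=optics.get_image(name)
    cv2.imwrite(f'pics/{tag}.png',im[:,:,::-1]); 
    np.savez(f'pics/{tag}.npz',im=im,d=d,p=st['eef_pos'],q=st['eef_rot'])
    return im,d
def cam(name,p=None,q=None):
    m=optics.camera_model(name); K=np.array(m['K'])
    if 'R' in m:
        R=np.array(m['R']);t=np.array(m['t']); return K,R.T,-R.T@t
    T=np.array(m['tool_from_camera']); A=np.eye(4);A[:3,:3]=Ro.from_quat(q).as_matrix();A[:3,3]=p
    W=A@T; return K,W[:3,:3],W[:3,3]
def onplane(c,u,v,z):
    K,Rw,o=c; d=Rw@np.linalg.solve(K,[u,v,1.]); return o+d*(z-o[2])/d[2]
def cloud(c,d):
    K,Rw,o=c; h,w=d.shape; u,v=np.meshgrid(np.arange(w),np.arange(h))
    P=np.stack([(u-K[0,2])/K[0,0]*d,(v-K[1,2])/K[1,1]*d,d],-1)
    return P@Rw.T+o
E
python3 - <<'E'
from h import *
for n in ['scene','top','wrist']:
    snap(n,n+'0'); c=cam(n,*[r.read_state()[k] for k in('eef_pos','eef_rot')]); print(n,c[2].round(3),c[1][:,2].round(3))
s=r.read_state();print(s, r.tip_extent)
E
```

```text
scene [-0.116  1.013  0.965] [ 0.451 -0.73  -0.513]
top [ 0.398 -0.077  1.333] [ 0.127 -0.004 -0.992]
wrist [ 0.268 -0.459  0.374] [-0.294 -0.115 -0.949]
{'time_s': 0.15, 'joint_positions': array([-1.34204131e+00,  3.42571354e-01,  1.52477396e+00, -2.88537734e-05,
        1.27540102e+00, -1.45993000e-01]), 'dq': array([ 2.30964898e-04, -1.93261027e-03, -4.50839478e-03,  5.00236671e-05,
        2.38368570e-04,  9.03391582e-04]), 'tau': array([ 1.37355240e-03, -4.33905208e+01, -2.46147859e+01, -1.19928868e-04,
        5.72786390e-03,  3.45714369e-06]), 'eef_pos': array([ 0.19212649, -0.48830016,  0.25578934]), 'eef_rot': array([ 9.82495843e-01,  1.86283616e-01, -3.76512142e-05, -5.75775942e-04]), 'contact_force': array([-0.91087049,  0.91337288, -0.22470475]), 'torque': array([ 0.01827149, -0.03362934, -0.02656519]), 'grip_width': 0.08555002263296846} 0.025
```

View pics/scene0.png

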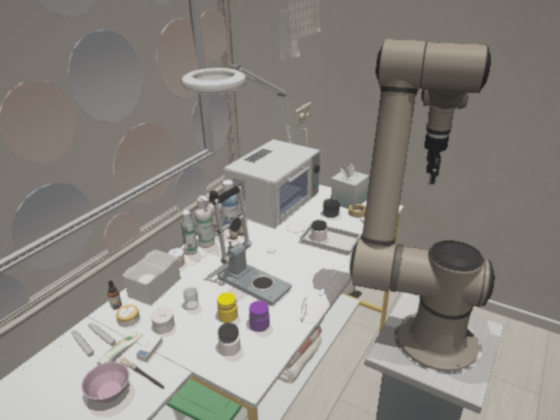

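View pics/top0.png

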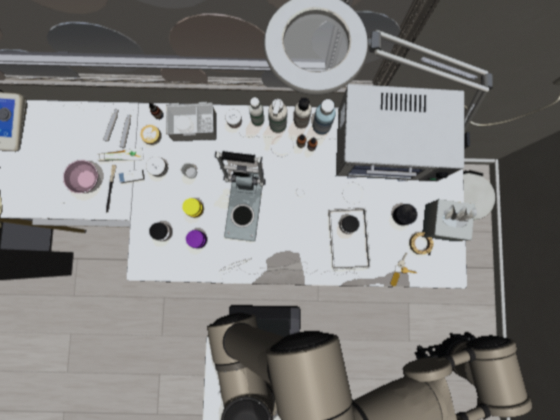

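View pics/wrist0.png

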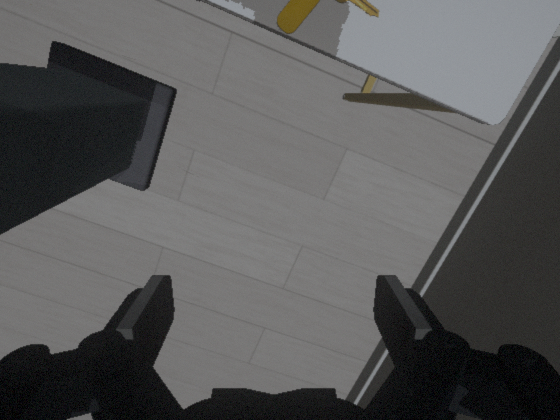

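The scene view shows four jar-shaped candidates: white body with black lid at (229,340), yellow at (227,307), purple at (259,316), and a white jar with black lid already in the tray at (319,231). The one at scene (229,340), top (159,231), is the white jar outside the tray. I'll enlarge it to confirm and measure everything.

Run:
```python
from h import *
s=cv2.imread('pics/scene0.png');t=cv2.imread('pics/top0.png')
a=cv2.resize(s[310:365,195:265],(400,314),interpolation=cv2.INTER_CUBIC)
b=cv2.resize(s[210:265,285:355],(400,314),interpolation=cv2.INTER_CUBIC)
c=cv2.resize(t[140:260,130:270],(400,343),interpolation=cv2.INTER_CUBIC)[:286]
c=cv2.resize(t[145:250,130:270],(400,286),interpolation=cv2.INTER_CUBIC)
e=cv2.resize(t[180:285,290:430],(400,286),interpolation=cv2.INTER_CUBIC)
cv2.imwrite('pics/crop1.png',np.vstack([np.hstack([a,b])[:300],np.hstack([c,e])]))
z=np.load('pics/top0.npz'); C=cam('top'); P=cloud(C,z['d'])
for n,(u,v) in dict(table=(290,210),jar=(159,231),nest=(242,215),tray=(335,250),closed=(349,223),leverhead=(240,158),plate=(240,235)).items():
    print(n,P[v,u].round(4))
```

```text
table [ 0.5654 -0.1044  0.0018]
jar [0.4805 0.3089 0.0694]
nest [0.5429 0.0541 0.0191]
tray [ 0.4354 -0.2567 -0.0015]
closed [ 0.5202 -0.292   0.0642]
leverhead [0.6606 0.0357 0.3105]
plate [0.4768 0.0583 0.0189]
```

View pics/crop1.png

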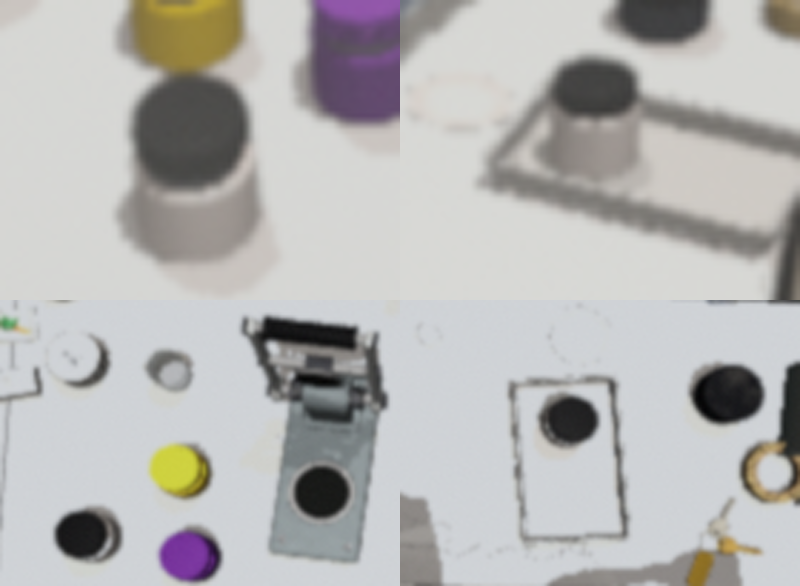

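The crop shows the white jar at top (159,231), and the depth puts its lid at about 69 mm, so it's the proud one. The tray jar's lid is at about 64 mm, so it's closed. Next come precise fits from the top view.

```bash
cat > meas.py <<'E'
from h import *
z=np.load('pics/top0.npz'); im=z['im']; C=cam('top'); P=cloud(C,z['d'])
g=im.max(2).astype(int)
def disc(u,v,h,thr=90,win=18):
    m=np.zeros(g.shape,np.uint8); m[v-win:v+win,u-win:u+win]=(g[v-win:v+win,u-win:u+win]<thr)
    n,l,s,ce=cv2.connectedComponentsWithStats(m); i=l[v,u]
    cs,_=cv2.findContours((l==i).astype(np.uint8),0,1); c=max(cs,key=cv2.contourArea)
    pts=np.array([onplane(C,a,b,h)[:2] for a,b in c[:,0]])
    A=np.c_[2*pts,np.ones(len(pts))]; x=np.linalg.lstsq(A,(pts**2).sum(1),rcond=None)[0]
    return x[:2].round(4), round(2*np.sqrt(x[2]+x[0]**2+x[1]**2),4), s[i][4], (pts.max(0)-pts.min(0)).round(4)
if __name__=='__main__':
    print('jar',disc(159,231,.07)); print('closed',disc(349,223,.062)); print('nest',disc(242,215,.02))
    # depth-based: lid top points
    for n,u,v,lo in (('jar',159,231,.06),('closed',349,223,.054)):
        Q=P[v-20:v+20,u-20:u+20].reshape(-1,3); Q=Q[(Q[:,2]>lo)&(Q[:,2]<.085)]; print(n,Q.mean(0).round(4),len(Q),((Q.max(0)+Q.min(0))/2).round(4))
    # plate
    Q=P.copy(); m=((Q[...,2]>.012)&(Q[...,2]<.028)&(Q[...,0]>.45)&(Q[...,0]<.64)&(abs(Q[...,1]-.05)<.1))
    c2=(im[...,2].astype(int)<165)&(g>85)
    m=(c2&m).astype(np.uint8); n,l,s,_=cv2.connectedComponentsWithStats(m); i=1+np.argmax(s[1:,4]); mm=(l==i)
    vs,us=np.nonzero(mm); pts=np.array([onplane(C,a,b,.02)[:2] for a,b in zip(us,vs)]).astype(np.float32)
    print('plate',cv2.minAreaRect(pts),cv2.boxPoints(cv2.minAreaRect(pts)).round(4).tolist())
    # tray rim
    Q=P; m=(Q[...,2]>-.02)&(abs(Q[...,0]-.47)<.16)&(abs(Q[...,1]+.29)<.1)&(g<150)&(g>0)
    m=m.astype(np.uint8); n,l,s,_=cv2.connectedComponentsWithStats(m); print(s[1:][s[1:,4]>30].tolist())
    # lever grip
    m=(Q[...,2]>.28)&(Q[...,2]<.34)&(abs(Q[...,0]-.66)<.1)&(abs(Q[...,1]-.04)<.12)
    q=Q[m]; print('grip',len(q),q.mean(0).round(4),q.min(0).round(3),q.max(0).round(3)); 
    k=m&(g<60); q=Q[k]; print('black',len(q),q.mean(0).round(4), cv2.minAreaRect(q[:,:2].astype(np.float32)))
E
python3 meas.py
```

```text
jar (array([0.4817, 0.3111]), np.float64(0.0523), np.int32(240), array([0.0509, 0.0541]))
closed (array([ 0.5183, -0.2925]), np.float64(0.0539), np.int32(246), array([0.0515, 0.0607]))
nest (array([0.5426, 0.0537]), np.float64(0.0605), np.int32(289), array([0.0602, 0.0599]))
jar [0.48   0.3124 0.0699] 257 [0.4792 0.3135 0.0686]
closed [ 0.517  -0.2961  0.0639] 241 [ 0.5173 -0.2972  0.0631]
plate ((0.5535027384757996, 0.05101628974080086), (0.10382295399904251, 0.18201884627342224), 84.47590637207031) [[0.4578999876976013, 0.008100000210106373], [0.6391000151634216, -0.009399999864399433], [0.6491000056266785, 0.09390000253915787], [0.46790000796318054, 0.11140000075101852]]
[[355, 208, 15, 59, 150], [338, 214, 22, 20, 323], [339, 279, 37, 8, 193]]
grip 392 [0.6618 0.0409 0.3111] [ 0.648 -0.02   0.281] [0.68  0.103 0.321]
black 229 [0.662 0.042 0.314] ((0.6630938053131104, 0.04602065682411194), (0.09183026850223541, 0.019729770720005035), 83.49707794189453)
```

Run:
```python
from meas import *
for n,(u,v) in dict(lampL=(273,42),lampR=(360,42),lampBot=(315,86),arm=(430,60),microwave=(345,160),steelbin=(450,220),pump=(278,107)).items(): print(n,P[v,u].round(3))
for n,(u,v) in dict(purple=(196,239),yellow=(193,207),beaker=(190,172)).items(): print(n,P[v,u].round(3))
# tray rim outline: detect dark pixels near rim, intersect at z=.02
m=((g<140)&(g>0)).astype(np.uint8); m[:, :322]=0; m[:,378:]=0; m[:200]=0; m[275:]=0
vs,us=np.nonzero(m); pts=np.array([onplane(C,a,b,.02)[:2] for a,b in zip(us,vs)]).astype(np.float32)
R=cv2.minAreaRect(pts); print(R, cv2.boxPoints(R).round(3).tolist())
yaw=np.radians(84.5)
q=Ro.from_euler('z',yaw)*Ro.from_quat([1,0,0,0]); print(q.apply([1,0,0]))
for p in ([.52,.05,.25],[.481,.311,.036],[.5426,.0537,.056],[.663,.042,.31],[.445,.064,.106]): print(p,r.solve_ik(p,q.as_quat()))
```

```text
lampL [ 0.816 -0.052  0.606]
lampR [ 0.82  -0.221  0.606]
lampBot [ 0.731 -0.135  0.6  ]
arm [ 0.828 -0.385  0.53 ]
microwave [ 0.687 -0.255  0.212]
steelbin [ 0.531 -0.592  0.118]
pump [ 0.846 -0.059  0.199]
purple [0.458 0.19  0.073]
yellow [0.559 0.205 0.074]
beaker [ 0.688  0.238 -0.002]
((0.47671008110046387, -0.29749125242233276), (0.1922159045934677, 0.12359744310379028), 4.546065807342529) [[0.37599998712539673, -0.24400000274181366], [0.38600000739097595, -0.367000013589859], [0.5770000219345093, -0.35100001096725464], [0.5680000185966492, -0.2280000001192093]]
[0.09584575 0.9953962  0.        ]
[0.52, 0.05, 0.25] [-5.09158359e-02  3.42451927e-01  1.54158099e+00 -4.44089210e-16
  1.25755973e+00  4.50772730e-02]
[0.481, 0.311, 0.036] [ 4.40177720e-01  6.83134676e-01  1.63051474e+00 -4.44089210e-16
  8.27943234e-01  5.36170829e-01]
[0.5426, 0.0537, 0.056] [-4.19349025e-02  6.15881829e-01  1.70012998e+00 -4.44089210e-16
  8.25580846e-01  5.40582063e-02]
[0.663, 0.042, 0.31] [-5.19944028e-02  5.86730328e-01  9.82592894e-01 -4.44089210e-16
  1.57226943e+00  4.39987061e-02]
[0.445, 0.064, 0.106] [-2.79248694e-02  4.02984643e-01  1.92301798e+00 -4.44089210e-16
  8.15590032e-01  6.80682394e-02]
```

```bash
cat >> h.py <<'E'
def Q(yawdeg): return (Ro.from_euler('z',yawdeg,degrees=True)*Ro.from_quat([1,0,0,0])).as_quat()
E
python3 - <<'E'
from h import *
r.reach([.52,.055,.25],Q(84.5)); snap('wrist','w_nest')
r.reach([.481,.311,.2],Q(84.5)); snap('wrist','w_jar'); print(r.read_state()['time_s'])
E
```

```text
3.5417
```

View pics/w_nest.png

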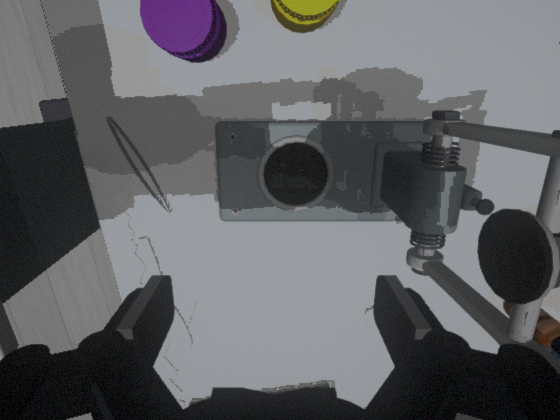

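View pics/w_jar.png

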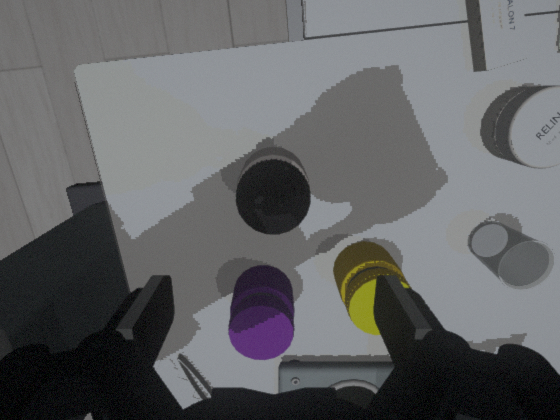

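The wrist view shows the nest disc at (296,172). The proud jar's lid is at (273,197), with purple at (262,325) and yellow at (375,300) well clear of it. Now I'll fit both circles.

Run:
```python
from h import *
def circ(pts):
    A=np.c_[2*pts,np.ones(len(pts))]; x=np.linalg.lstsq(A,(pts**2).sum(1),rcond=None)[0]
    res=np.sqrt(((pts-x[:2])**2).sum(1))-np.sqrt(x[2]+x[:2]@x[:2]); return x[:2],np.sqrt(x[2]+x[:2]@x[:2]),res
def fit(tag,u,v,h,thr):
    z=np.load(f'pics/{tag}.npz'); im=z['im'];C=cam('wrist',z['p'],z['q']);P=cloud(C,z['d'])
    m=(im.max(2)<thr).astype(np.uint8); n,l,s,ce=cv2.connectedComponentsWithStats(m); i=l[v,u]
    c=max(cv2.findContours((l==i).astype(np.uint8),0,1)[0],key=cv2.contourArea)
    pts=np.array([onplane(C,a,b,h)[:2] for a,b in c[:,0]])
    for _ in range(4):
        x,R,e=circ(pts); pts=pts[abs(e)<max(.0015,1.5*e.std())]
    print(tag,thr,s[i].tolist(),'c',x.round(4),'D',round(2*R,4),'n',len(pts),'depth',P[v,u].round(4))
    return C,P,im
for t in (40,55,70): fit('w_nest',296,172,.02,t)
for t in (40,55,70): C,P,im=fit('w_jar',273,197,.07,t)
m=(P[...,2]>.064)&(P[...,2]<.078); m[:, :200]=0;m[:,330:]=0;m[240:]=0;m[:140]=0
p=P[m]; print(len(p),np.median(p[:,2]),((p.max(0)+p.min(0))/2).round(4),p.mean(0).round(4), np.ptp(p,axis=0).round(3))
z=np.load('pics/w_nest.npz');C=cam('wrist',z['p'],z['q']);P=cloud(C,z['d'])
print('plate corners',[onplane(C,a,b,.02)[:2].round(4) for a,b in((218,121),(219,220))],'tbl',P[300,250],'ring',P[172,262], 'pad',P[255,515])
```

```text
w_nest 40 [264, 143, 64, 61, 2695] c [0.5428 0.0536] D 0.0624 n 177 depth [0.5434 0.0557 0.0206]
w_nest 55 [264, 143, 65, 62, 3175] c [0.5428 0.0532] D 0.0641 n 182 depth [0.5434 0.0557 0.0206]
w_nest 70 [263, 111, 203, 149, 14276] c [0.624  0.0254] D 0.1686 n 501 depth [0.5434 0.0557 0.0206]
w_jar 40 [236, 160, 73, 74, 3974] c [0.4819 0.3166] D 0.0541 n 225 depth [0.4824 0.3169 0.0703]
w_jar 55 [236, 159, 74, 75, 4354] c [0.482  0.3163] D 0.0555 n 212 depth [0.4824 0.3169 0.0703]
w_jar 70 [236, 159, 74, 76, 4435] c [0.4819 0.3163] D 0.056 n 219 depth [0.4824 0.3169 0.0703]
4280 0.07042459430492881 [0.482  0.3149 0.0685] [0.4821 0.3162 0.0703] [0.057 0.056 0.009]
plate corners [array([0.4723, 0.1129]), array([0.4584, 0.0118])] tbl [ 0.47692864 -0.10070263  0.00065087] ring [0.50947931 0.05986022 0.02450697] pad [0.63899218 0.04717071 0.21174063]
```

Run:
```python
from h import *
q=Q(84.5)
r.move_straight([.482,.3155,.12],q)
print(r.move_straight([.482,.3155,.037],speed=.08,max_force=15))
command_gripper(.05,force=40); s=r.read_state(); print(s['grip_width'],s['contact_force'],s['eef_pos'])
r.move_straight([.482,.3155,.15],speed=.15); s=r.read_state(); print(s['grip_width'],s['time_s'],s['contact_force'])
snap('wrist','w_held');
```

```text
False
0.05837122620551705 [-0.72299167 -0.18901619  5.92091521] [0.48234743 0.31567756 0.03768484]
0.05836930655259906 6.675 [ 0.34701828 -0.43574456 -2.23050269]
```

View pics/w_held.png

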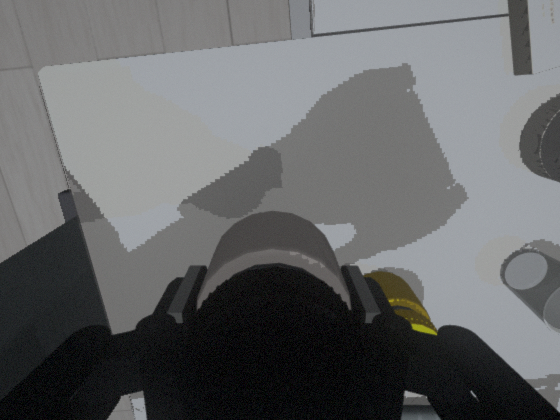

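The jar is held (width 58.4 mm) and the lid's far edge shows at about (270,265). I'll check where the lid centre sits relative to the tool using depth.

Run:
```python
from h import *
z=np.load('pics/w_held.npz');C=cam('wrist',z['p'],z['q']);P=cloud(C,z['d']);T=Ro.from_quat(z['q']).inv().apply((P-z['p']).reshape(-1,3)).reshape(P.shape)
print(z['p'])
for v in range(210,420,15): print(v,P[v,275].round(4),T[v,275].round(4),z['im'][v,275])
m=(T[...,2]<-.028)&(T[...,2]>-.038)&(abs(T[...,0])<.05)&(abs(T[...,1])<.04)
p=T[m];print(len(p),np.median(p[:,2]),p.min(0).round(4),p.max(0).round(4))
m&=(abs(T[...,2]-np.median(p[:,2]))<.003); p=T[m]; pts=p[:,:2]
# outer rim: max x per y bin
rim=[]
for y in np.arange(-.022,.0221,.002):
    k=pts[abs(pts[:,1]-y)<.001]
    if len(k): rim.append([k[:,0].max(),y])
rim=np.array(rim);A=np.c_[2*rim,np.ones(len(rim))];x=np.linalg.lstsq(A,(rim**2).sum(1),rcond=None)[0];print('c',x[:2],'R',np.sqrt(x[2]+x[:2]@x[:2]),'fixedR', (rim[:,0]-np.sqrt(.028**2-rim[:,1]**2)).mean())
```

```text
[0.48135976 0.31513988 0.14886632]
210 [0.4817 0.3055 0.0006] [-0.0093  0.0016  0.1483] [112 111 111]
225 [0.4851 0.3434 0.1322] [0.0285 0.0011 0.0166] [73 70 71]
240 [0.4851 0.3437 0.1483] [0.0288 0.001  0.0006] [73 72 70]
255 [0.4849 0.3416 0.1563] [ 0.0266  0.001  -0.0075] [100  99  97]
270 [0.485  0.3423 0.1684] [ 0.0273  0.001  -0.0196] [11 15  5]
285 [0.4849 0.3419 0.1768] [ 0.027   0.0009 -0.028 ] [9 4 0]
300 [0.4847 0.3399 0.1814] [ 0.0249  0.0009 -0.0325] [19 14 19]
315 [0.4843 0.335  0.1815] [ 0.02    0.0009 -0.0326] [ 4 11  8]
330 [0.4838 0.3303 0.1819] [ 0.0153  0.0009 -0.0331] [16 16  8]
345 [0.4834 0.3256 0.1825] [ 0.0105  0.0009 -0.0337] [1 2 3]
360 [0.4828 0.3189 0.181 ] [ 0.0038  0.001  -0.0322] [11 13 16]
375 [0.4823 0.3143 0.1821] [-0.0007  0.001  -0.0333] [7 3 7]
390 [0.4818 0.3088 0.1823] [-0.0063  0.001  -0.0334] [13 17 17]
405 [0.4834 0.3264 0.2038] [ 0.0113  0.0009 -0.055 ] [10  7 16]
16784 -0.03271267680942293 [-0.0108 -0.04   -0.038 ] [ 0.0279  0.0399 -0.028 ]
c [-0.00091934  0.00052248] R 0.028409827059409205 fixedR -0.0004480484708580483
```

```bash
python3 - <<'E'
from h import *
r.move_straight([.5428,.0545,.15],Q(84.5),speed=.2)
r.move_straight([.5428,.0545,.072],speed=.12)
hit=r.move_straight([.5428,.0545,.0565],speed=.03,max_force=10); s=r.read_state();print(hit,s['eef_pos'],s['contact_force'],s['torque'],s['time_s'])
snap('scene','s_nest');snap('wrist','w_in')
E
python3 -c "
import cv2;s=cv2.imread('pics/s_nest.png');cv2.imwrite('pics/s_nest_c.png',cv2.resize(s[170:310,190:330],(600,600),interpolation=2))"
```

```text
True [0.54271387 0.05446451 0.05769214] [-0.53543285 -0.10081114  5.23109825] [ 0.01942369 -0.00399058 -0.03407187] 9.5083
```

View pics/s_nest_c.png

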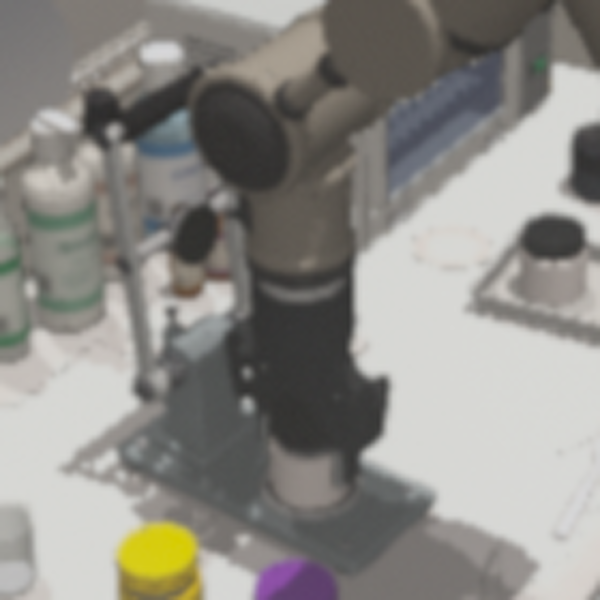

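View pics/w_in.png

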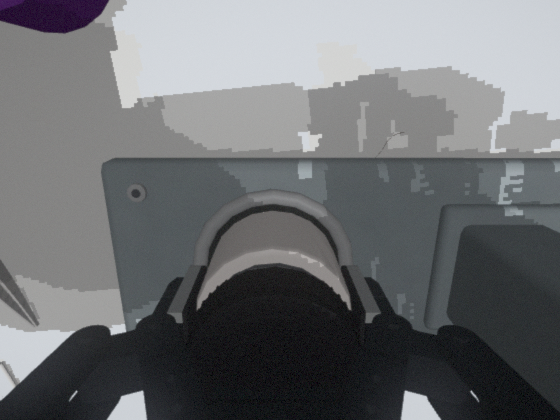

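Contact came at TCP z 0.0577, which is the expected floor height (resting on the ring would give about 0.061). The ring is visible all round the jar base at (275,205). Releasing and checking.

Run:
```python
from h import *
command_gripper(.085)
r.move_straight([.5428,.0545,.16],speed=.15)
r.move_straight([.52,.055,.25],speed=.2)
snap('wrist','w_seat'); z=np.load('pics/w_seat.npz');C=cam('wrist',z['p'],z['q']);P=cloud(C,z['d'])
m=(P[...,2]>.082)&(P[...,2]<.1)&(abs(P[...,0]-.543)<.04)&(abs(P[...,1]-.054)<.04)
p=P[m];print(len(p),np.median(p[:,2]),((p.max(0)+p.min(0))/2).round(4),p.mean(0).round(4),np.ptp(p,axis=0).round(4))
A=np.c_[p[:,:2],np.ones(len(p))];t=p[:,2];k=t>np.median(t)-.003;print('tilt',np.linalg.lstsq(A[k],t[k],rcond=None)[0][:2], r.read_state()['time_s'])
```

```text
3525 0.09037284802414403 [0.5424 0.0538 0.0875] [0.5426 0.0551 0.0902] [0.0555 0.0559 0.0107]
tilt [-0.00046584 -0.0051108 ] 11.4917
```

View pics/w_seat.png

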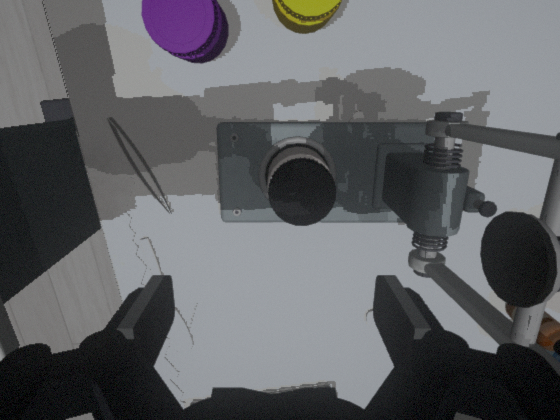

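The jar is seated: lid top at z 0.0904 (= 20 + 70 mm), centred within 1 mm, no tilt. Next I'll look at the lever grip from above.

Run:
```python
from h import *
q=Q(84.2)
r.move_straight([.56,.05,.40],q,speed=.25)
r.move_straight([.665,.0415,.40],speed=.15)
snap('wrist','w_grip'); z=np.load('pics/w_grip.npz');C=cam('wrist',z['p'],z['q']);P=cloud(C,z['d'])
m=(P[...,2]>.285)&(P[...,2]<.325)&(abs(P[...,0]-.665)<.05)&(abs(P[...,1]-.04)<.08)
p=P[m];print(len(p),p.min(0).round(4),p.max(0).round(4))
k=p[p[:,2]>np.percentile(p[:,2],60)];print(cv2.minAreaRect(k[:,:2].astype(np.float32)),k.mean(0))
print(r.read_state()['time_s'],z['p'])
```

```text
6138 [ 0.6496 -0.0209  0.2893] [0.6817 0.1041 0.3181]
((0.6656639575958252, 0.042543500661849976), (0.12218858301639557, 0.015794675797224045), 84.66051483154297) [0.66576345 0.04401296 0.31559291]
13.1667 [0.66456147 0.04162031 0.39936612]
```

View pics/w_grip.png

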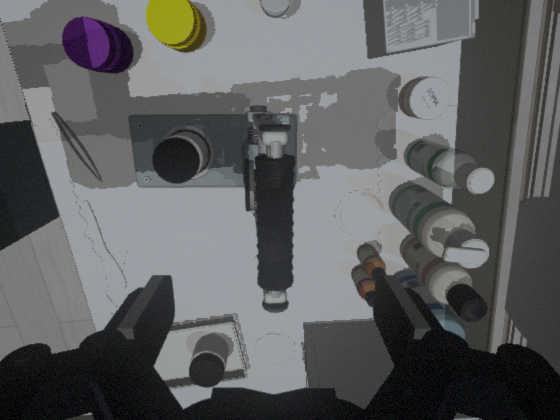

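The grip sleeve is centred at (275,222) px, which gives (0.6657, 0.0425) with its top at 0.3156. That matches the prediction from the nest within 1.5 mm. I'll grip it and pull along the arc.

```bash
cat >> h.py <<'E'
AX=np.array([np.cos(np.radians(-5.5)),np.sin(np.radians(-5.5))]); NEST=np.array([.5428,.0540])
def grip_tcp(th):
    ph=1.66-th; x=.105-.205*np.cos(ph); z=.1+.205*np.sin(ph)
    return np.r_[NEST+AX*x, z+.006]
E
python3 - <<'E'
from h import *
q=Q(84.5); g0=grip_tcp(0); print(g0)
r.move_straight(g0,q,speed=.1,max_force=15)
command_gripper(.015,force=100); s=r.read_state(); print(s['grip_width'],s['contact_force'].round(1),s['eef_pos'],s['time_s'])
for th in np.arange(.1,.61,.1):
    r.move_straight(grip_tcp(th),q,speed=.1); s=r.read_state(); print(round(th,2),s['contact_force'].round(1),(s['eef_pos']-grip_tcp(th)).round(4),round(s['grip_width'],4))
    if np.linalg.norm(s['contact_force'])>60: print('ABORT');break
print(s['time_s'])
snap('scene','s_lev')
E
python3 -c "
import cv2;s=cv2.imread('pics/s_lev.png');cv2.imwrite('pics/s_lev_c.png',cv2.resize(s[150:310,170:330],(600,600),interpolation=2))"
```

```text
[0.66549503 0.04218581 0.31018492]
0.021052725668052722 [-1.4  0.7  2.6] [0.66543646 0.04218663 0.31060473] 14.825
0.1 [ 3.  -0.2  2.9] [ 0.0004 -0.      0.0005] 0.0207
0.2 [1.3 0.5 5.3] [ 0.0006 -0.      0.0005] 0.0211
0.3 [ 1.1 -0.6  7.6] [ 0.0007 -0.0001  0.0007] 0.0209
0.4 [ 0.9 -0.2  7.3] [ 0.0007 -0.0001  0.0008] 0.021
0.5 [-1.2 -0.4  8.6] [ 0.0006 -0.      0.0008] 0.0208
0.6 [-1.3  0.2  8.6] [0.0003 0.0001 0.0008] 0.0211
16.975
```

View pics/s_lev_c.png

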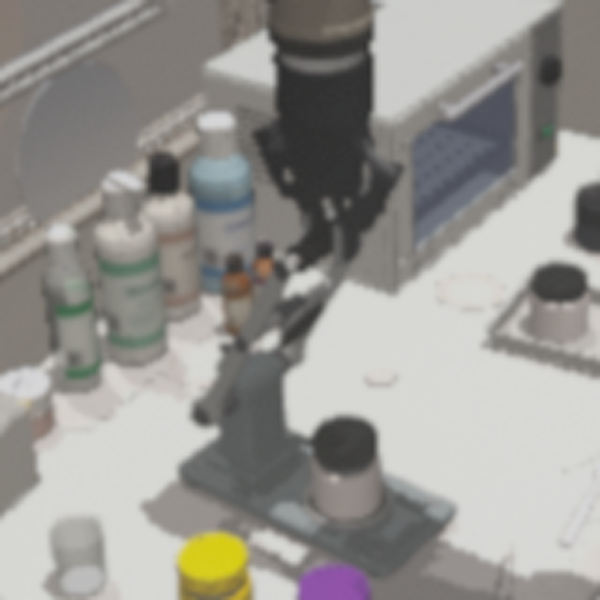

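The lever follows the hand at low forces, and the jar still stands in the nest. Continuing to the stop.

```bash
python3 - <<'E'
from h import *
q=Q(84.5)
for th in [.7,.8,.9,1.0,1.1,1.2,1.3,1.4,1.45,1.5,1.55,1.6,1.64,1.66,1.675]:
    r.move_straight(grip_tcp(th),q,speed=.1 if th<1.35 else .05); s=r.read_state(); print(round(th,2),s['contact_force'].round(1),(s['eef_pos']-grip_tcp(th)).round(4),round(s['grip_width'],4))
    if np.linalg.norm(s['contact_force'])>80: print('ABORT');break
print(s['time_s'])
r.hold(.3);snap('scene','s_dn');print(r.read_state()['contact_force'].round(1))
E
python3 -c "
import cv2;s=cv2.imread('pics/s_dn.png');cv2.imwrite('pics/s_dn_c.png',cv2.resize(s[200:320,190:310],(600,600),interpolation=2))"
```

```text
0.7 [-3.7  0.1 10.8] [0.     0.0001 0.0007] 0.0211
0.8 [-5.  -0.2 10.9] [-0.0003  0.0001  0.0004] 0.0207
0.9 [-5.8 -0.8 10.6] [-0.0006  0.0001  0.0001] 0.021
1.0 [-6.4  0.1  9.9] [-0.0006  0.0001 -0.    ] 0.0212
1.1 [-6.1  1.1  9.9] [-0.0006  0.0001 -0.    ] 0.0208
1.2 [-7.6  1.   9.2] [-0.0005  0.0001  0.0001] 0.021
1.3 [-8.3  0.7  7.8] [-0.0005  0.0001  0.0001] 0.0211
1.4 [-7.9  0.9  6.6] [-0.0004  0.0001  0.0002] 0.021
1.45 [-7.5  0.7  7.2] [-0.0004  0.0001  0.0001] 0.021
1.5 [-7.2  1.6  6.8] [-0.0004  0.0001  0.    ] 0.0209
1.55 [-7.4  0.7  6.2] [-0.0004  0.0001 -0.    ] 0.0208
1.6 [-6.5  1.4  6.4] [-0.0004  0.0002  0.0001] 0.0212
1.64 [-7.5  1.7  7.5] [-0.0003  0.0001  0.0002] 0.0214
1.66 [-7.9  0.3 10.1] [-0.0003  0.0001  0.0004] 0.021
1.68 [-15.5   0.7  29.9] [-0.0003  0.0002  0.0021] 0.0208
22.3417
[-15.2   0.3  30.6]
```

View pics/s_dn_c.png

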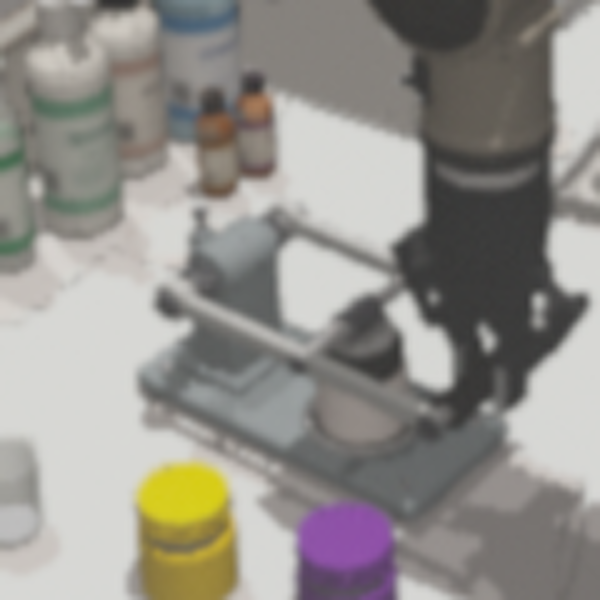

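The force only rose in the last step, so I want to be sure of the lever angle and the lid before going on.

Run:
```python
from h import *
snap('wrist','w_dn');z=np.load('pics/w_dn.npz');C=cam('wrist',z['p'],z['q']);P=cloud(C,z['d']);print(z['p'])
np.save('pics/P.npy',P)
```

```text
[0.44298012 0.06374218 0.1050071 ]
```

View pics/w_dn.png

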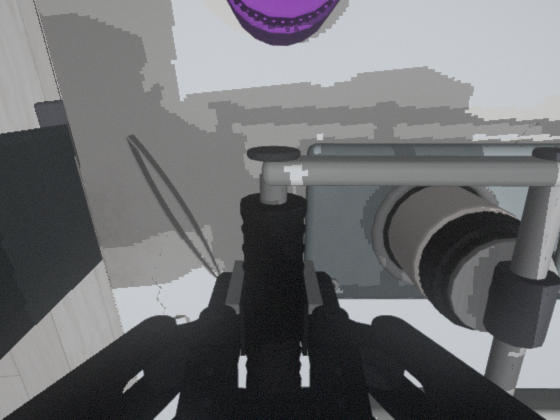

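Run:
```python
import numpy as np,cv2
P=np.load('pics/P.npy')
for n,l in dict(armalong=[(300,170),(350,170),(400,170),(450,170),(500,170),(535,170)],armedge=[(300,160),(400,160),(500,160)],sleeve=[(272,205),(272,215),(272,225),(272,235),(272,250),(272,262)],lidtop=[(480,280),(470,300),(490,310)],lidside=[(450,240),(430,260)],body=[(410,220),(395,240)],pad=[(520,290),(525,240)]).items():
    print(n,[P[v,u].round(4).tolist() for u,v in l])
s=cv2.imread('pics/w_dn.png');cv2.imwrite('pics/w_dn_c.png',cv2.resize(s[140:360,340:560],(600,600),interpolation=2))
```

```text
armalong [[0.4576, 0.1179, 0.1061], [0.4743, 0.1165, 0.1069], [0.4913, 0.1147, 0.1063], [0.5075, 0.1135, 0.1074], [0.524, 0.1119, 0.1076], [0.5358, 0.1108, 0.1073]]
armedge [[0.458, 0.1209, 0.1041], [0.4916, 0.1179, 0.105], [0.5264, 0.1143, 0.1032]]
sleeve [[0.447, 0.106, 0.1051], [0.4469, 0.1046, 0.1116], [0.4465, 0.1006, 0.1105], [0.4461, 0.0967, 0.11], [0.4455, 0.0909, 0.1097], [0.4452, 0.0871, 0.1116]]
lidtop [[0.5314, 0.0597, 0.0905], [0.5285, 0.0495, 0.0896], [0.5317, 0.0505, 0.0988]]
lidside [[0.5241, 0.0733, 0.0775], [0.5166, 0.0628, 0.0752]]
body [[0.5187, 0.0708, 0.0434], [0.5131, 0.0563, 0.0362]]
pad [[0.537, 0.0642, 0.1067], [0.5396, 0.0826, 0.102]]
```

View pics/w_dn_c.png

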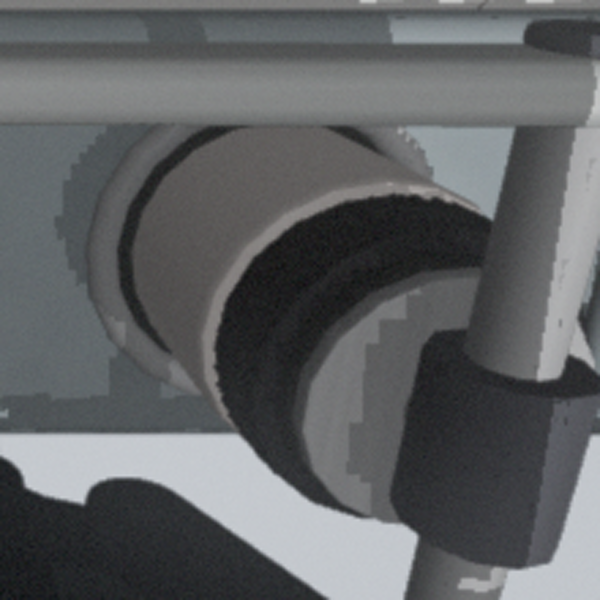

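The arms are level: heights along them run 0.106–0.107, sleeve centre about 0.0996. The lid's ribbed side meets the white body with no grey neck showing, and the pad lies flat, so the lid is home. Easing the lever back up.

Run:
```python
from h import *
q=Q(84.5)
for th in [1.66,1.6,1.5,1.4,1.3,1.2,1.1,1.,.9,.8,.7,.6,.5,.4,.3,.2,.1,.03,0,-.005]:
    r.move_straight(grip_tcp(th),q,speed=.08); s=r.read_state()
    if th in(1.6,1.2,.8,.4,.1,0,-.005):print(round(th,3),s['contact_force'].round(1),(s['eef_pos']-grip_tcp(th)).round(4),round(s['grip_width'],4))
print(s['time_s']); r.hold(.3)
snap('wrist','w_up')
```

```text
1.6 [-7.5  1.5  6.5] [-0.0004  0.0001  0.0004] 0.0212
1.2 [-8.7  0.7  9.2] [0.     0.0001 0.0011] 0.0208
0.8 [-2.8  1.4  8.8] [ 0.0017 -0.0001  0.0022] 0.0209
0.4 [1.5 1.  5.5] [ 0.0012 -0.0001  0.0009] 0.0211
0.1 [2.1 1.  5.5] [ 0.001  -0.0001  0.0004] 0.0209
0 [-1.1  1.   6.7] [ 0.0001 -0.      0.0004] 0.0211
-0.005 [-4.4  0.8  7. ] [-0.0006  0.0001  0.0005] 0.0208
30.25
```

View pics/w_up.png

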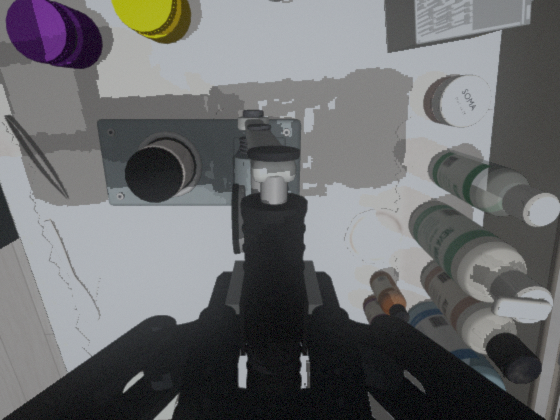

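The lever is at its rest stop: a small back force at -0.005 rad, with the jar still in the nest at (155,172). Now I'll release it, retreat and look at the jar.

Run:
```python
from h import *
q=Q(84.5)
command_gripper(.085)
p=grip_tcp(0); r.move_straight([p[0],p[1],.40],q,speed=.15)
z0=r.read_state(); snap('wrist','w_grip2'); z=np.load('pics/w_grip2.npz');P=cloud(cam('wrist',z['p'],z['q']),z['d'])
m=(P[...,2]>.285)&(P[...,2]<.325)&(abs(P[...,0]-.665)<.05)&(abs(P[...,1]-.04)<.08);p=P[m];k=p[p[:,2]>np.percentile(p[:,2],60)];print('grip',cv2.minAreaRect(k[:,:2].astype(np.float32)),k.mean(0).round(4))
r.move_straight([.56,.05,.40],speed=.25); r.move_straight([.52,.055,.25],speed=.25)
snap('wrist','w_seat2'); z=np.load('pics/w_seat2.npz');P=cloud(cam('wrist',z['p'],z['q']),z['d'])
m=(P[...,2]>.07)&(P[...,2]<.1)&(abs(P[...,0]-.543)<.04)&(abs(P[...,1]-.054)<.04)
p=P[m];t=np.median(p[:,2]);k=p[p[:,2]>t-.004];print(len(p),t,((k.max(0)+k.min(0))/2).round(4),k.mean(0).round(4),np.ptp(k,axis=0).round(4),r.read_state()['time_s'])
```

```text
grip ((0.6650009751319885, 0.04208526760339737), (0.1224721372127533, 0.0170873012393713), 84.05619049072266) [0.6658 0.0442 0.3155]
3364 0.08225153881647101 [0.5427 0.0536 0.0815] [0.5427 0.0546 0.0823] [0.0549 0.055  0.0065] 33.4417
```

View pics/w_seat2.png

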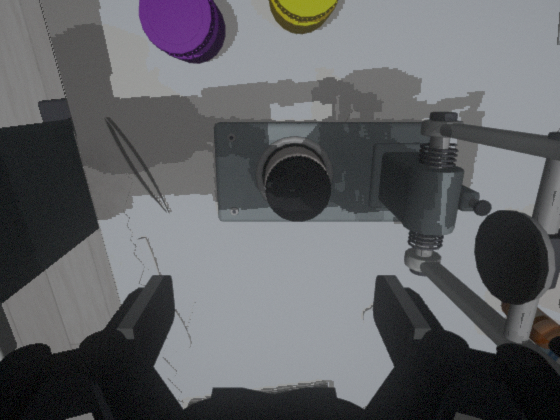

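The lid top is now at 0.0822 (= 20 + 62 mm, home) and the grip is back at its rest position. Now I'll pick the jar up with a higher grasp, so the tips clear the tray rim, and carry it to the tray.

Run:
```python
from h import *
q=Q(84.5); p=[.5427,.054]
r.move_straight([*p,.16],q,speed=.2)
print(r.move_straight([*p,.065],speed=.08,max_force=15))
command_gripper(.05,force=40); s=r.read_state(); print(s['grip_width'],s['contact_force'].round(1),s['eef_pos'])
r.move_straight([*p,.10],speed=.06); r.move_straight([*p,.18],speed=.15)
print(r.read_state()['grip_width'])
r.move_straight([.45,-.05,.2],speed=.2)
r.reach([.434,-.301,.2],Q(5)); s=r.read_state(); print(s['grip_width'],s['eef_pos'],s['time_s'])
snap('wrist','w_tray')
```

```text
False
0.05805696262145056 [-0.4 -0.4  5.7] [0.54295885 0.05398101 0.06563134]
0.058257514395955716
0.0582171037513685 [ 0.43450035 -0.29983518  0.19958322] 39.0167
```

View pics/w_tray.png

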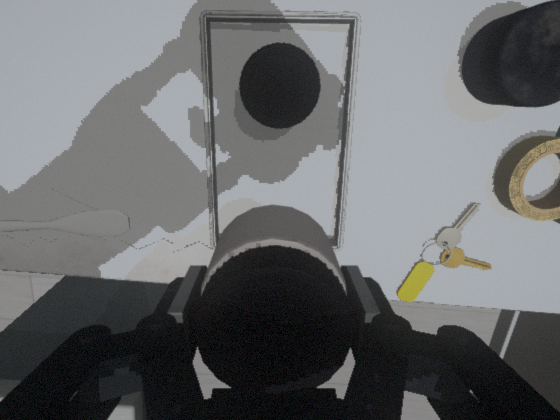

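The tray is seen with the closed jar's lid at (280,85) and the held jar over the near half. Checking the rim positions.

Run:
```python
from h import *
z=np.load('pics/w_tray.npz');C=cam('wrist',z['p'],z['q']);P=cloud(C,z['d'])
f=lambda u,v,h=.02:onplane(C,u,v,h)[:2].round(4)
print('far L/R',f(203,12),f(359,14),'mid row150 L/R',f(209,150),f(350,150),'near',f(213,248),f(342,248),'lid',f(280,85,.062),P[85,280].round(4))
a,b=f(203,12),f(359,14);print(np.linalg.norm(a-b))
```

```text
far L/R [ 0.5676 -0.235 ] [ 0.5769 -0.3523] mid row150 L/R [ 0.464  -0.2429] [ 0.4749 -0.3619] near [ 0.3732 -0.2496] [ 0.3842 -0.3691] lid [ 0.5204 -0.2972] [ 0.5203 -0.2972  0.064 ]
0.11766809253149302
```

Run:
```python
from h import *
p=[.432,-.3045]
r.move_straight([*p,.08],Q(5),speed=.15)
hit=r.move_straight([*p,.0455],speed=.03,max_force=6); s=r.read_state(); print(hit,s['eef_pos'],s['contact_force'].round(1))
if hit and abs(s['eef_pos'][2]-.047)<.004:
    command_gripper(.075); r.hold(.2)
    r.move_straight([*p,.16],speed=.12); r.move_straight([.42,-.2,.3],speed=.25)
snap('top','t_end');snap('scene','s_end');snap('wrist','w_end');print(r.read_state()['time_s'])
a=cv2.imread('pics/t_end.png');cv2.imwrite('pics/t_end_c.png',cv2.resize(a[90:300,120:440],(800,525),interpolation=2))
```

```text
True [ 0.43185743 -0.30437445  0.04765968] [-1.1  0.3  4.8]
43.6083
```

View pics/t_end_c.png

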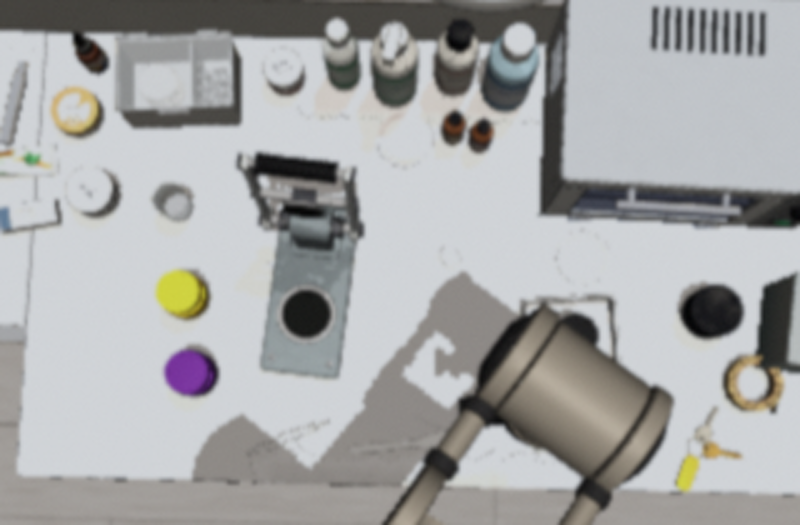

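View pics/s_end.png

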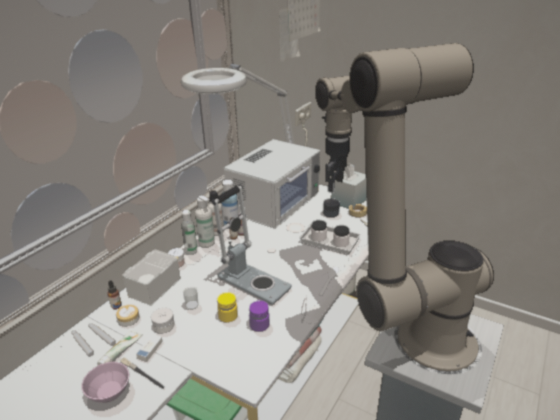

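View pics/w_end.png

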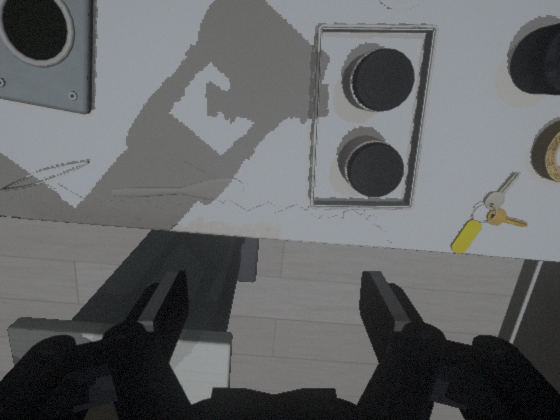

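Run:
```python
from h import *
z=np.load('pics/w_end.npz');C=cam('wrist',z['p'],z['q']);P=cloud(C,z['d'])
m=(P[...,2]>.052)&(P[...,2]<.075)&(P[...,0]>.38)&(P[...,0]<.57)&(abs(P[...,1]+.3)<.06)
n,l,s,c=cv2.connectedComponentsWithStats(m.astype(np.uint8))
for i in range(1,n):
    if s[i,4]>300:
        p=P[l==i]; k=p[p[:,2]>np.median(p[:,2])-.004]; A=np.c_[k[:,:2],np.ones(len(k))]
        print(((k.max(0)+k.min(0))/2).round(4),np.median(k[:,2]).round(4),np.linalg.lstsq(A,k[:,2],rcond=None)[0][:2].round(3))
cn=[onplane(C,u,v,.02)[:2] for u,v in((316,24),(436,27),(411,207),(309,205))];print(np.round(cn,4),np.mean(cn,0).round(4))
t=np.load('pics/t_end.npz');T=cam('top');Pt=cloud(T,t['d'])
mm=(Pt[...,2]>.28)&(Pt[...,2]<.34)&(abs(Pt[...,0]-.66)<.1)&(abs(Pt[...,1]-.04)<.12)&(t['im'].max(2)<60);q=Pt[mm];print('grip',q.mean(0).round(4),'start .662 .042 .314')
r.finish_job()
```

```text
[ 0.5192 -0.2966  0.0638] 0.0644 [-0.002 -0.006]
[ 0.4324 -0.3047  0.0638] 0.0644 [-0.006 -0.007]
[[ 0.5681 -0.2304]
 [ 0.5759 -0.3518]
 [ 0.3843 -0.3674]
 [ 0.376  -0.2464]] [ 0.4761 -0.299 ]
grip [0.6621 0.0427 0.3136] start .662 .042 .314
the job is handed in; nothing more can be done
```

I closed the proud white jar in the press, eased the lever back up while holding it, stood the jar in the tray, and handed the job in. It took about 44 s on the robot's clock; the hand-in itself gives no verdict.

- **Jar in the nest:** it stood there with its lid top at 90.4 mm, centred within 1 mm and upright.
- **Lid pressed:** the lever arms came level and the force rose to about 30 N at the stop. The lid top then measured 82.2 mm, which is home.
- **Lever at rest:** its grip is within 1 mm of where it was at the start. I moved it back at 0.08 m/s and let go only at its stop.
- **Jars in the tray:** both stand upright with lid tops at 64.4 mm, about 44 mm either side of the tray's middle.
- **Other things:** the gripper was clear of everything, and the last pictures show nothing else moved. I checked the bystanders by eye only; some lay partly behind the arm in the top view.

No check failed. The one disagreement was the jar's starting position, where the top and wrist cameras differed by about 4 mm in y. I used a value near the wrist reading, and a check after gripping put the jar about 1 mm off centre in the fingers.

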